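Seat a taper-shank plate holder in a dividing turntable and set it to the pointer

ROBOT

A 7-joint arm with a two-finger parallel gripper is mounted at the origin on the work surface. World frame = base frame: x ahead of the robot, y to its left, z up, the work surface at z = 0. Lengths are in m, angles in rad, forces in N, time in s.
With the tool pointing down it reaches from about 0.4 to 0.875 m from the base axis. Payload 19.3 kg.
Tool frame: the origin (TCP) lies at the very end of the fingers, on their centre line; the grasp point (between the pads) lies 19 mm behind it; z points along the fingers, y is the direction in which the jaws open and shut (so a half turn about z gives the same grasp; the last joint's range is limited). The gripper opens to 85 mm and grips with 20 to 120 N. Pads are 22 mm wide; open, the fingers measure 114 mm over their backs; the gripper's body (76 mm by 85 mm) begins 54 mm behind the grasp point. The pads swing forward as they close: fully open they stand 13 mm farther back than shut.
Start: joints at [1.188, 0.521, -0.036, 1.599, 0.021, 1.021, -0.113], TCP at [0.192, -0.595, 0.231] pointing down, gripper open.
Joint ranges: [-2.91, 2.91], [-0.3, 2.13], [-1.5, 1.42], [0.17, 2.43], [-1.26, 4.41], [0.16, 1.93], [-2.52, 2.52]. Speed limits (rad/s): [1.89, 1.89, 2.39, 2.39, 3.01, 3.01, 3.01].

INTERFACE

Orientations are given as [roll, pitch, yaw] about the fixed x, y, z axes, in that order (R = Rz(yaw) Ry(pitch) Rx(roll)).
In Python, from workcell import bot gives the robot as it stands.
- The arm moves only by the tool carry_out, never from a script. Its argument "targets" is a list of rows, each a list of 7 numbers: the shift along the tool's x, y, z in mm, then the turn, a rotation vector about the tool's x, y, z in units of 6 degrees (1.0 is 6 degrees), then the closure in counts, from 0 (fully open) to 255 (shut). A call has 1 to 5 rows; each row shifts and turns the commanded pose from where the row before left it, along the tool's axes as they then stand; what a row does not reach is not made up. A row lasts 1/12 s, in which the tool goes at most 41.7 mm and 7.16 degrees, less where a joint would pass 70% of its speed; a pose out of reach is approached as far as the arm can. A call is refused whole if a number of a shift passes 41.7 or a number of a turn 1, either way. A call with a gripper value outside its range is refused whole. The fingers move at their own pace and stop on an object; "force" is the grip in N (left out, the last holds). Time passes only in rows, so rows that do not move let the fingers close. It gives the time, the measured TCP pose, the force and the opening at its end, in the units of the state.
- bot.observe(): the state, without advancing time (a new reading comes with each control period).
- bot.grab_frame(name): name is "scene" or "top" or "wrist"; returns a dict with "color" (420x560x3 uint8, red, green, blue), "z_map" (420x560 float32, m along the optical axis (not along the pixel's ray), 0 where there is no reading), "K" (3x3 intrinsics, pixels), "cam_to_world" (4x4, takes a point from camera to world coordinates); the wrist camera has in their place "T_tool_cam" (4x4, takes a point from camera to tool coordinates, whose origin is the TCP and whose axes are the flange's). Camera axes: x right, y down, z forward; pixel columns grow to the right and rows downward; lengths in m; the calibration is good to about 2 mm. The wrist camera is an equidistant fisheye: a pixel r from the principal point sees the ray r / f radians off the axis. A picture is of the moment at which its call begins: read the wrist's pose just before it.
- bot.job_done(): hands the job in, once; it reports no verdict.
The state is a dict: "clock": time; "qpos": joint angles; "qd": joint speeds; "joint_efforts": joint torques, N m; "position": TCP position; "tool_rot": TCP orientation; "force": force on the tool from outside, world axes, zero at the start; "moment": the same for the moment, N m; "grip_width": finger opening in m.
Only numpy, scipy, OpenCV 4.12 (cv2) and the standard library are available. Lean on these libraries where they do the work, as an engineer would, in place of code of your own. Each camera call takes 0.05 s, during which the arm holds its last target. There are 200 camera calls.

TASK

Take the blue three-pin plate holder from the wooden rack and fit it to the green dividing turntable: lower its shank into the spindle, turn it under light pressure until its slot drops over the two dogs, and push it down slowly until it clicks fully home, without ramming or forcing it. Finish with the seated holder turned so that its white line stands at the red pointer, let go of it, and leave the other things where they are.

Things in the scene. Friction and masses are not known exactly. Their poses are not given: they have to be found in the camera images.
- holder: Blue plate holder, 0.4 to 0.65 kg, standing shank-down in one of the rack's two holes at any yaw. Origin: centre of the underside (seating face) of its steel flange, 65 mm across and 11 mm thick; z up its axis. A slot 14 mm wide cuts the flange at its +x and -x sides, from radius 17.5 mm out through the rim; a white line over the hub runs along x. Either way round fits.
- holder_hub (a point): Centre of the holder's round blue hub, the place to grip it: 46 mm across, from 11 to 47 mm above the holder's origin; this point 29 mm above it. Three thin pins stand on the hub, 15 mm from the axis, up to 70 mm above the origin.
- holder_tail (a point): Lower end of the holder's shank, 52.8 mm below its origin: steel taper 32 mm across under the flange, 20 mm across 40 mm lower, then a thin neck and a ball 12 mm across.
- spare_holder: Grey holder of the same make with a black rubber pad instead of pins, in the rack's other hole. Not wanted: leave it there. Origin as the blue one's.
- rack: Wooden rack block, 85 x 190 x 70 mm (x, y, z), fixed to the bench. Origin: centre of its underside. Two holes 36 mm wide at its y = -50 and +50 mm; the holders' flanges rest on its top, 70 mm above its origin.
- turntable: Green dividing turntable, base 180 x 180 mm, fixed to the bench; origin: centre of its underside, z up the spindle axis. Its spindle turns without end but stays put by a friction of 0.22 Nm, more than light pressure on the dogs can drag. It was left with the line through its dogs 20 to 100 degrees anticlockwise (from above) of the turntable's x axis; the exact angle is not measured: see or feel it.
- nose (a point): Centre of the spindle nose's upper face, 105 mm above the turntable's origin: bright steel, 74 mm across, with the taper hole, 33 mm wide. Home: the holder's origin at this point. Two dark dogs stand opposite each other on the face, 12 mm wide, 20.5 to 32.5 mm from the axis, 11 mm tall: off the slot, the flange stops on them 11 mm too high; it drops when within about 2 degrees of them.
- catch (a point): Spring catch inside the spindle, 46 mm under the nose face: two balls that snap over the shank's tail. The last 7 mm down to home go against it: about 9 to 13 N downward in all, the holder's weight included; then it clicks home and is held. Over 70 N of contact in all damages the spindle: weight and catch make 20 N, landing at 10 mm/s another 30 N, so come down slower than that and push lightly.
- pointer (a point): Tip of the fixed red pointer, 46 mm from the spindle axis on the turntable's -x side, 84 mm above its origin. The white line stands at it when the holder's x axis is parallel to the turntable's x axis, either way round.
- bowl: Clay-coloured bowl, 80 mm wide, 45 mm high, a bystander; origin under its centre.
- slip_jar: Dark red lidded jar, 68 mm wide, 85 mm high, a bystander; origin under its centre.
- brush: Wooden brush lying on the bench, a bystander.
- cup: White cup, 72 mm wide, 75 mm high, a bystander; origin under its centre.
- tin: Tin with a yellow band, 74 mm wide, 110 mm high, a bystander; origin under its centre.
Not all that is in view belongs to the job. What is shaped like the holder but orange, purple or turquoise is not meant.

How it is judged:
On the way:
1. the blue holder is fully home in the spindle, its slot over the dogs (z of holder in the frame of turntable below 0.1068 m and horizontal distance between holder and turntable below 0.003 m and angle between holder's own z axis and vertical below 0.04 rad), for 0.2 s.
At the end, for the whole second after the job is handed in: The blue holder is fully home in the turntable's spindle (flange within 1.8 mm of the nose face, centred within 3 mm, upright within 2 degrees), slot over the dogs, its white line within 0.10 rad (about 6 degrees) of the red pointer, released and at rest; the other things lie where they were (all of step 1 and angle between the x axis of holder and the x axis of turntable, either way round below 0.1 rad and linear speed of holder below 0.01 m/s and angular speed of holder below 0.05 rad/s); the robot touches nothing.
It fails at once if the spindle is forced: more than 70 N of contact between the holder and the turntable (contact force between holder and turntable above 70 N).
It fails at once if another thing moved by more than 15 mm (distance of any of spare_holder, bowl, slip_jar, brush, cup, tin from where it was at the start of the episode above 0.015 m).
It also fails if it takes over 72 s, if anything falls off the work surface, if the arm or the gripper's body presses on something with over 40 N, if the wrist force passes 120 N, or if a joint passes its speed limit or range.

## Working session

There is one attempt and no reset: what is moved stays moved. The work goes in short steps, Python scripts to look and compute and a tool call to move; the robot and the scene stay as the last step left them, time stands still between calls to the robot, and variables do not carry over. Pictures are saved under pics/ and viewed, about 8 in all and at most 12, crops included, and the job is handed in when it is done.

Besides the shell and the picture viewer there is one more tool, called after "Emit:" in YAML: its name, and indented under it one key for each argument. carry_out: Moves the arm, as the interface text tells. Its arguments: {"type":"object","properties":{"targets":{"type":"array","items":{"type":"array","items":{"type":"number"}}},"force":{"type":"number"}},"required":["targets"]}

```bash
mkdir -p pics; python3 - <<'E'
from workcell import bot
import cv2,numpy as np,pickle
d={}
for n in("scene","top"):
    f=bot.grab_frame(n);d[n]=f
    cv2.imwrite(f"pics/{n}0.png",f["color"][...,::-1])
    print(n,f["K"].tolist(),np.round(f["cam_to_world"],3).tolist())
pickle.dump(d,open("d0.pkl","wb"))
print(bot.observe())
a=np.vstack([d[n]["color"] for n in d])
cv2.imwrite("pics/both.png",cv2.resize(np.hstack([d[n]["color"] for n in d]),(800,300))[...,::-1])
E
```

```text
scene [[398.554972365373, 0.0, 276.6736804959151], [0.0, 398.554972365373, 208.6716029989237], [0.0, 0.0, 1.0]] [[-0.757, 0.425, -0.497, 1.021], [0.654, 0.479, -0.585, 0.574], [-0.01, -0.768, -0.64, 0.735], [0.0, 0.0, 0.0, 1.0]]
top [[518.9272596467201, 0.0, 278.36533596721847], [0.0, 518.9272596467201, 203.0002857656773], [0.0, 0.0, 1.0]] [[0.025, -0.998, 0.06, 0.456], [-1.0, -0.026, -0.005, -0.02], [0.006, -0.06, -0.998, 1.443], [0.0, 0.0, 0.0, 1.0]]
{'clock': 0.1, 'qpos': array([ 1.1878065 ,  0.52194807, -0.03633221,  1.59991103,  0.0211824 ,
        1.02109533, -0.11285567]), 'qd': array([-1.00455063e-03, -1.43413896e-03, -2.46916860e-03, -2.43203890e-03,
       -3.19056526e-04,  4.07691117e-05,  1.46069709e-03]), 'joint_efforts': array([ 6.50715912e-03, -9.28508091e+01,  1.98521890e+00, -3.70541704e+01,
        1.82050082e-02,  5.38768043e-03, -5.71914177e-05]), 'position': array([ 0.1922118 , -0.59441428,  0.23080149]), 'tool_rot': array([-3.14061626e+00,  4.97748504e-05,  3.12717417e-01]), 'force': array([-0.07102208, -0.15784885,  0.22252434]), 'moment': array([ 0.0040066 , -0.05876913, -0.03552051]), 'grip_width': 0.08532368353519867}
```

View pics/top0.png

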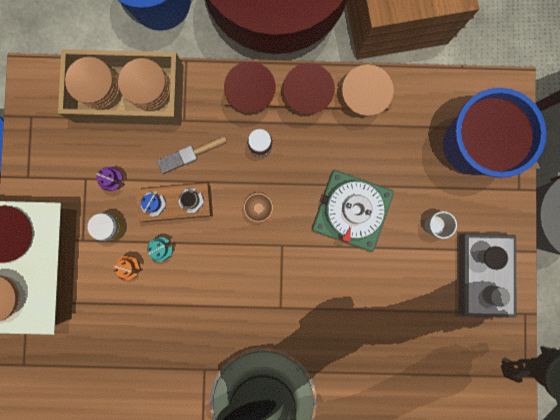

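View pics/scene0.png

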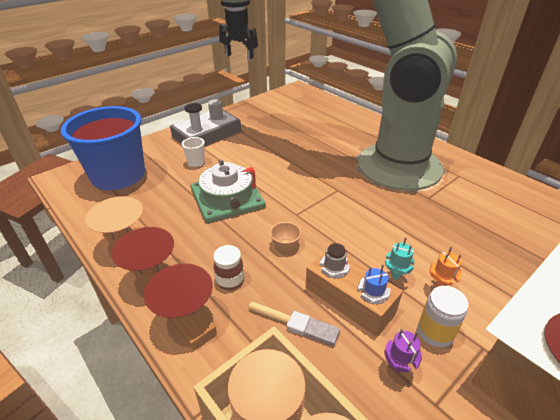

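Top view: the blue holder stands in the rack at (151,203), with the grey spare at (190,200). The turntable is at (355,209), and its red pointer is near (346,238). Similar shapes are purple (109,179), orange (127,267) and turquoise (160,249), all off the rack. Only the one at (151,203) is blue and in the rack. I'll confirm that in a crop and measure.

```bash
cat > h.py <<'E'
import numpy as np,cv2
def ray(f,uv,z):
    T=f["cam_to_world"];p=np.linalg.inv(f["K"])@np.array([uv[0],uv[1],1.]);d=T[:3,:3]@p;o=T[:3,3]
    return o+d*(z-o[2])/d[2]
def blobs(f,lo,hi,amin=15):
    hsv=cv2.cvtColor(f["color"],cv2.COLOR_RGB2HSV)
    m=cv2.inRange(hsv,np.array(lo),np.array(hi))
    n,_,s,c=cv2.connectedComponentsWithStats(m)
    return m,[(s[i,4],c[i].round(1),s[i,:4]) for i in range(1,n) if s[i,4]>=amin]
def wray(f,uv,st,z):
    "wrist fisheye pixel -> world on plane z"
    from scipy.spatial.transform import Rotation as R
    K=f["K"];dx=(uv[0]-K[0,2])/K[0,0];dy=(uv[1]-K[1,2])/K[1,1];th=np.hypot(dx,dy)
    s=np.sinc(th/np.pi);d=np.array([dx*s,dy*s,np.cos(th)])
    W=np.eye(4);W[:3,:3]=R.from_euler("xyz",st["tool_rot"]).as_matrix();W[:3,3]=st["position"]
    T=W@f["T_tool_cam"];d=T[:3,:3]@d;o=T[:3,3]
    return o+d*(z-o[2])/d[2]
E
python3 - <<'E'
import pickle,cv2,numpy as np
from h import *
d=pickle.load(open("d0.pkl","rb"))
t=d["top"];s=d["scene"]
for n,f in d.items():
  for nm,lo,hi,z in(("blue",(105,120,60),(122,255,255),.1),("green",(65,70,30),(85,255,180),.03),("red",(0,200,120),(4,255,255),.084)):
    for a,c,b in blobs(f,lo,hi)[1]:
        if a<8000: print(n,nm,a,c,b,ray(f,c,z).round(3))
for nm,uv in(("blue",(151,203)),("tt",(356,209)),("ptr",(345,240))):
    u,v=uv;print(nm,t["z_map"][v,u],ray(t,uv,.1).round(3))
# rack & tt base
m,b=blobs(t,(65,60,30),(90,255,200))
c=max(cv2.findContours(m,0,2)[0],key=cv2.contourArea);print(cv2.minAreaRect(c))
A=cv2.resize(t["color"][170:280,90:240],None,fx=4,fy=4,interpolation=2)[:, :400+0]
A=cv2.resize(t["color"][175:275,95:215],(400,333),interpolation=2)
B=cv2.resize(t["color"][160:260,305:405],(400,400),interpolation=2)[:333+67]
C=cv2.resize(s["color"][230:330,300:420],(400,333),interpolation=2)[:200+0]
im=np.zeros((600,800,3),np.uint8);im[:333,:400]=A;im[:400,400:]=B
im[333:533,:400]=C
cv2.imwrite("pics/crop1.png",im[...,::-1])
E
```

```text
scene blue 3014 [103.2 139.7] [ 61 106  81  71] [ 0.716 -0.628  0.1  ]
scene blue 68 [375.6 271.9] [370 269  15   7] [0.508 0.286 0.1  ]
scene blue 15 [367.1 273.7] [366 271   3   6] [0.525 0.278 0.1  ]
scene blue 140 [378.  280.8] [367 276  21  10] [0.523 0.304 0.1  ]
scene green 180 [204.2 202.9] [192 184  32  34] [ 0.61  -0.225  0.03 ]
scene green 73 [254.3 200.2] [242 189  22  19] [ 0.496 -0.14   0.03 ]
scene green 292 [399.3 263.5] [389 251  25  28] [0.389 0.275 0.03 ]
top blue 1257 [157.6  11. ] [118   0  72  30] [1.037 0.306 0.1  ]
top blue 2029 [506.4 128.9] [455  88  92  89] [ 0.746 -0.62   0.1  ]
top blue 107 [  0.7 138. ] [  0 117   3  54] [0.687 0.7   0.1  ]
top blue 89 [145.5 200.4] [141 194  11  15] [0.534 0.317 0.1  ]
top blue 114 [153.7 204.5] [147 196  13  16] [0.524 0.296 0.1  ]
top green 205 [339.  179.8] [326 171  38  24] [ 0.608 -0.191  0.03 ]
top green 187 [383.  195.2] [365 182  28  36] [ 0.569 -0.312  0.03 ]
top green 212 [322.1 223.3] [313 205  22  32] [ 0.488 -0.148  0.03 ]
top green 236 [367.6 239.8] [350 224  32  27] [ 0.446 -0.272  0.03 ]
blue 1.3243033 [0.528 0.303 0.1  ]
tt 1.3758574 [ 0.526 -0.228  0.1  ]
ptr 1.3586878 [ 0.445 -0.201  0.1  ]
((358.373291015625, 194.45474243164062), (64.10572052001953, 29.664871215820312), 19.653823852539062)
```

View pics/crop1.png

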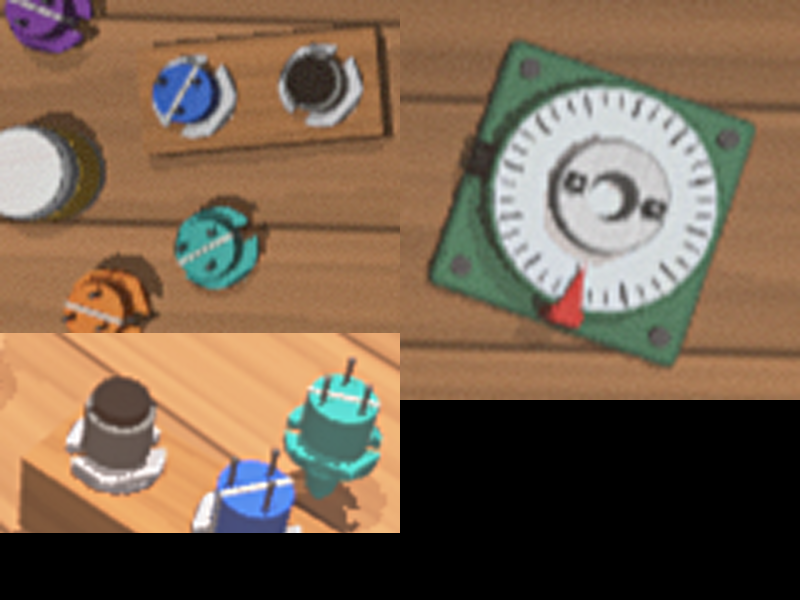

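The crop confirms the target: blue hub, three pins, in the rack. The estimates are holder about (0.53, 0.30) with its line at about 150°, nose about (0.525, -0.233), dogs at about 73° and turntable x at about -17°, all in the world frame. That puts the dogs about 90° anticlockwise of turntable x, which is inside the stated 20–100°. I'll go over the turntable first for a close look.

Emit:
carry_out:
  targets:
    - [32.9,-18.5,-5,0,0,0,0]
    - [32.9,-18.5,-5,0,0,0,0]
    - [32.9,-18.5,-5,0,0,0,0]
    - [32.9,-18.5,-5,0,0,0,0]
    - [32.9,-18.5,-5,0,0,0,0]

```text
clock: 0.52
position: [0.3211, -0.4544, 0.2563]
tool_rot: [-3.141, 0.0, 0.313]
force: [0.7, -0.1, -0.4]
grip_width: 0.0848
```

Emit:
carry_out:
  targets:
    - [32.9,-18.5,-5,0,0,0,0]
    - [32.9,-18.5,-5,0,0,0,0]
    - [32.9,-18.5,-5,0,0,0,0]
    - [32.9,-18.5,-5,0,0,0,0]
    - [32.9,-18.5,-5,0,0,0,0]

```text
clock: 0.93
position: [0.4493, -0.3158, 0.2815]
tool_rot: [-3.141, 0.0, 0.313]
force: [1.1, -0.5, 0.4]
grip_width: 0.0855
```

Emit:
carry_out:
  targets:
    - [32.9,-18.5,-5,0,0,0,0]
    - [32.9,-18.5,-5,0,0,0,0]
    - [32.9,-18.5,-5,0,0,0,0]
    - [0,0,0,0,0,0,0]
    - [0,0,0,0,0,0,0]

```text
clock: 1.35
position: [0.5264, -0.2322, 0.296]
tool_rot: [-3.141, -0.0, 0.317]
force: [-1.0, 0.2, -0.8]
grip_width: 0.0854
```

```bash
cat > w.py <<'E'
from workcell import bot
import cv2,numpy as np,pickle,sys
def shot(n):
    st=bot.observe();f=bot.grab_frame("wrist");pickle.dump((st,f),open(n+".pkl","wb"))
    print({k:np.round(st[k],4).tolist() for k in("clock","position","tool_rot","qpos")})
    cv2.imwrite(f"pics/{n}.png",f["color"][...,::-1]);return st,f
if __name__=="__main__":
    st,f=shot(sys.argv[1]);print(f["K"].tolist(),f["T_tool_cam"].round(3).tolist())
E
python3 w.py w1
```

```text
{'clock': 1.35, 'position': [0.5264, -0.2322, 0.296], 'tool_rot': [-3.1409, -0.0001, 0.3165], 'qpos': [0.447, 0.3845, -0.1834, 1.6483, 0.0755, 1.1161, -1.0108]}
[[325.19226210127806, 0.0, 278.42286003931673], [0.0, 325.19226210127806, 211.68020579542284], [0.0, 0.0, 1.0]] [[0.001, -0.961, -0.277, 0.069], [1.0, 0.001, 0.001, -0.001], [-0.001, -0.277, 0.961, -0.142], [0.0, 0.0, 0.0, 1.0]]
```

View pics/w1.png

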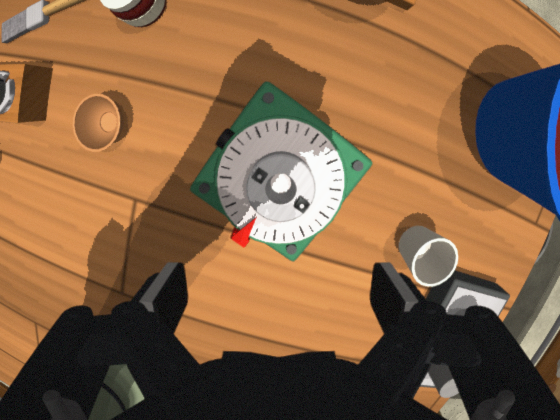

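The wrist view shows the turntable with dogs at about (260,176) and (302,205) and the pointer tip at about (254,221). Next I'll get precise centroids.

```bash
python3 - <<'E'
import pickle
from h import *
st,f=pickle.load(open("w1.pkl","rb"))
g=cv2.cvtColor(f["color"],cv2.COLOR_RGB2GRAY)
m=(g<70).astype(np.uint8)
n,_,s,c=cv2.connectedComponentsWithStats(m)
P=[]
for i in range(1,n):
    if 8<s[i,4]<400 and 230<c[i,0]<330 and 150<c[i,1]<225:
        print("dark",s[i],c[i].round(1),wray(f,c[i],st,.116).round(4))
hsv=cv2.cvtColor(f["color"],cv2.COLOR_RGB2HSV)
m=cv2.inRange(hsv,np.array((65,60,30)),np.array((90,255,200)));m[:70]=0;m[270:]=0;m[:,:180]=0;m[:,380:]=0
h=cv2.convexHull(np.vstack([x for x in cv2.findContours(m,0,2)[0] if cv2.contourArea(x)>30]))
q=cv2.approxPolyDP(h,8,True)[:,0];print(q)
for zz in(.02,.04):
    W=np.array([wray(f,x,st,zz) for x in q]);print(zz,W[:,:2].round(4).tolist(),W[:,:2].mean(0).round(4))
    e=np.diff(np.vstack([W,W[:1]]),axis=0)[:,:2];print(np.hypot(*e.T).round(4),np.degrees(np.arctan2(e[:,1],e[:,0])).round(2))
r=cv2.inRange(hsv,np.array((0,200,150)),np.array((5,255,255)));r[:150]=0;r[260:]=0;r[:,:200]=0;r[:,330:]=0
pts=np.argwhere(r)[:,::-1];t=pts[np.argmin(np.hypot(*(pts-[281,184]).T))];print("ptr tip",t,wray(f,t,st,.084).round(4), wray(f,pts.mean(0),st,.084).round(4))
cv2.imwrite("pics/w1c.png",cv2.resize(f["color"][140:240,220:345],(750,600),interpolation=2)[...,::-1])
E
```

```text
dark [252 168  15  15 112] [259.2 175.1] [ 0.5342 -0.2086  0.116 ]
dark [295 199   5  11  27] [296.7 204.4] [ 0.5171 -0.2543  0.116 ]
dark [226 203   9   4  13] [230.2 204.5] [ 0.4957 -0.1891  0.116 ]
dark [305 202   4   6  16] [306.1 204.6] [ 0.5199 -0.2635  0.116 ]
[[265  82]
 [370 161]
 [294 259]
 [191 189]]
0.02 [[0.6341, -0.1783], [0.5818, -0.341], [0.4185, -0.29], [0.471, -0.1257]] [ 0.5263 -0.2337]
[0.1709 0.1711 0.1724 0.1713] [-107.8   162.66   72.26  -17.85]
0.04 [[0.6321, -0.1798], [0.5823, -0.3347], [0.4268, -0.2861], [0.4768, -0.1298]] [ 0.5295 -0.2326]
[0.1627 0.1629 0.1642 0.1631] [-107.8   162.66   72.26  -17.85]
ptr tip [253 220] [ 0.4766 -0.2172  0.084 ] [ 0.4553 -0.2109  0.084 ]
```

View pics/w1c.png

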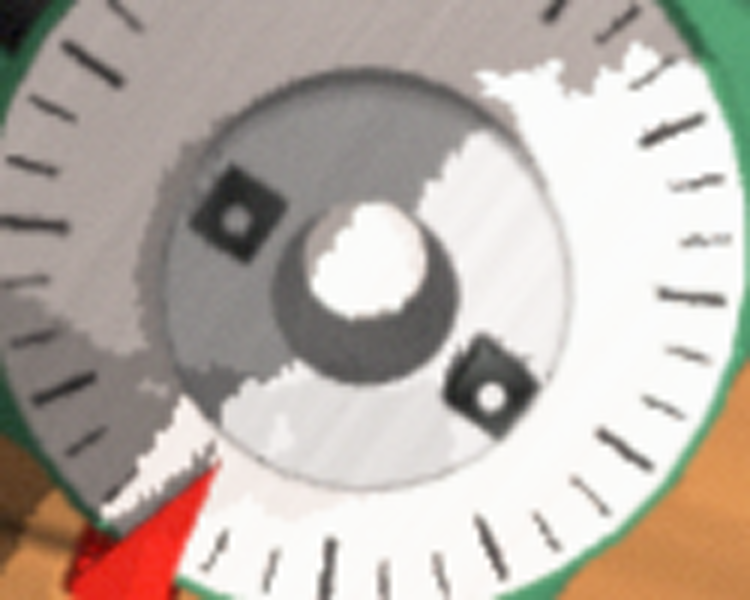

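```bash
python3 - <<'E'
import pickle
from h import *
st,f=pickle.load(open("w1.pkl","rb"))
W=lambda u,v,z:wray(f,(220+u/6-.4,140+v/6-.4),st,z)[:2]
n=W(368.5,279,.105);a=W(238,217,.116);b=W(493,395,.116);p=W(218,462,.084)
print("nose",n,"size",W(165,279,.105)-W(572,279,.105),"dogs",a,b,(a+b)/2,np.hypot(*(a-b)),np.degrees(np.arctan2(*(a-b)[::-1])))
print("ptr",p,np.hypot(*(p-n)),np.degrees(np.arctan2(*(n-p)[::-1])))
E
```

```text
nose [ 0.52811631 -0.23373032] size [-0.02222637  0.06758667] dogs [ 0.53352327 -0.20884512] [ 0.51768212 -0.25955212] [ 0.52560269 -0.23419862] 0.05312384080735503 72.6509016060288
ptr [ 0.48152891 -0.21917378] 0.048808597660148216 -17.351761193325707
```

Emit:
carry_out:
  targets:
    - [12,-34,0,0,0,0,0]
    - [12,-34,0,0,0,0,0]
    - [12,-34,0,0,0,0,0]
    - [12,-34,0,0,0,0,0]
    - [12,-34,0,0,0,0,0]

```text
clock: 1.82
position: [0.5293, -0.0539, 0.2962]
tool_rot: [3.141, 0.0, 0.31]
force: [0.4, 0.1, 0.1]
grip_width: 0.0855
```

Emit:
carry_out:
  targets:
    - [12,-34,0,0,0,0,0]
    - [12,-34,0,0,0,0,0]
    - [12,-34,0,0,0,0,0]
    - [12,-34,0,0,0,0,0]
    - [12,-34,0,0,0,0,0]

```text
clock: 2.23
position: [0.5346, 0.1263, 0.2962]
tool_rot: [3.141, 0.0, 0.311]
force: [1.9, -0.4, 0.1]
grip_width: 0.0859
```

Emit:
carry_out:
  targets:
    - [12,-34,0,0,0,0,0]
    - [12,-34,0,0,0,0,0]
    - [12,-34,0,0,0,0,0]
    - [12,-34,0,0,0,0,0]
    - [12,-34,0,0,0,0,0]

```text
clock: 2.65
position: [0.5399, 0.3065, 0.2961]
tool_rot: [3.141, 0.0, 0.311]
force: [0.5, -0.8, 0.9]
grip_width: 0.0853
```

Emit:
carry_out:
  targets:
    - [0,0,0,0,0,-1,0]
    - [0,0,0,0,0,-1,0]
    - [0,0,0,0,0,-1,0]
    - [0,0,0,0,0,-1,0]
    - [0,0,0,0,0,-1,0]

```text
clock: 3.07
position: [0.5401, 0.3048, 0.2959]
tool_rot: [3.141, 0.001, 0.84]
force: [-0.4, -0.7, -0.3]
grip_width: 0.0854
```

Emit:
carry_out:
  targets:
    - [0,0,0,0,0,-1,0]
    - [0,0,0,0,0,-1,0]
    - [0,0,0,0,0,-1,0]
    - [0,0,0,0,0,-1,0]
    - [0,0,0,0,0,-1,0]

```text
clock: 3.48
position: [0.5402, 0.3047, 0.2959]
tool_rot: [-3.142, 0.001, 1.363]
force: [-0.2, -0.3, 0.2]
grip_width: 0.0852
```

Emit:
carry_out:
  targets:
    - [0,0,0,0,0,-1,0]
    - [0,0,0,0,0,-1,0]
    - [0,0,0,0,0,-1,0]
    - [0,0,0,0,0,-1,0]
    - [0,0,0,0,0,-1,0]

```text
clock: 3.9
position: [0.5402, 0.3047, 0.2959]
tool_rot: [-3.141, 0.001, 1.887]
force: [0.3, -0.0, 0.1]
grip_width: 0.0857
```

Emit:
carry_out:
  targets:
    - [0,0,0,0,0,-1,0]
    - [0,0,0,0,0,-1,0]
    - [0,0,0,0,0,-1,0]
    - [0,0,0,0,0,-1,0]
    - [0,0,0,0,0,-1,0]

```text
clock: 4.32
position: [0.5402, 0.3047, 0.2959]
tool_rot: [-3.141, 0.001, 2.41]
force: [0.2, -0.3, -0.1]
grip_width: 0.0856
```

Emit:
carry_out:
  targets:
    - [0,0,0,0,0,-1,0]
    - [0,0,0,0,0,-1,0]
    - [0,0,0,0,0,0,0]
    - [0,0,0,0,0,0,0]

```text
clock: 4.65
position: [0.5401, 0.3051, 0.2959]
tool_rot: [-3.141, -0.0, 2.612]
force: [-0.2, 0.3, -0.3]
grip_width: 0.0855
```

```bash
python3 w.py w2|head -1;python3 - <<'E'
import pickle,sys;sys.argv=['']
from h import *
st,f=pickle.load(open("w2.pkl","rb"))
for a,c,b in blobs(f,(105,120,60),(122,255,255),60)[1]: print(a,c,b,wray(f,c,st,.117).round(4))
E
```

```text
{'clock': 4.65, 'position': [0.5401, 0.3051, 0.2959], 'tool_rot': [-3.1409, -0.0001, 2.6118], 'qpos': [-0.051, 0.5812, -0.8776, 1.5029, 0.4575, 1.2738, 0.0581]}
1552 [539.9  81.5] [518  44  39  86] [0.5766 0.6575 0.117 ]
703 [280.1 179.3] [271 157  22  46] [0.5298 0.3126 0.117 ]
626 [259.3 180.6] [248 158  21  45] [0.5204 0.2939 0.117 ]
```

View pics/w2.png

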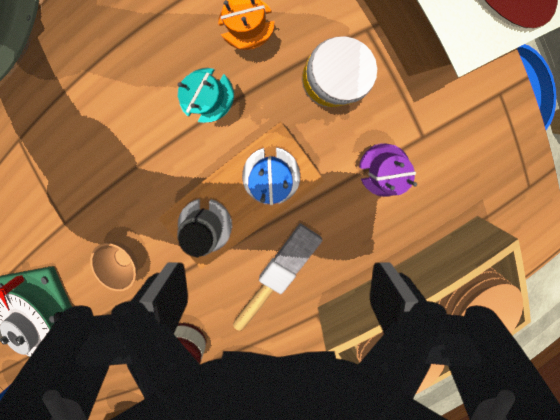

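```bash
cat > hub.py <<'E'
import pickle,sys
from h import *
def hub(n,z=.117):
    st,f=pickle.load(open(n+".pkl","rb"))
    m,B=blobs(f,(105,120,60),(122,255,255),60)
    m[:,:200]=0;m[:,400:]=0
    h=cv2.convexHull(cv2.findNonZero(m));(c,r)=cv2.minEnclosingCircle(h)
    M=np.zeros_like(m);cv2.fillConvexPoly(M,h,255);M=cv2.erode(M,np.ones((5,5)))
    w=(f["color"].min(2)>150)&(M>0);p=np.argwhere(w)[:,::-1].astype(np.float32)
    vx,vy,x0,y0=cv2.fitLine(p,cv2.DIST_HUBER,0,.01,.01).ravel()
    a=wray(f,(x0-15*vx,y0-15*vy),st,z);b=wray(f,(x0+15*vx,y0+15*vy),st,z)
    th=np.degrees(np.arctan2(*(b-a)[1::-1]))
    pr=np.array([wray(f,q,st,z)[:2] for q in h[:,0]])
    print("circle",c,r,"centre",wray(f,c,st,z).round(4),"hull world ctr/r",cv2.minEnclosingCircle((pr*1000).astype(np.float32)),"line mid",wray(f,(x0,y0),st,z).round(4),"angle",th,"n",len(p))
    u,v=map(int,c);print("z_map",f["z_map"][v,u-6:u+7:3])
    yaw=st["tool_rot"][2];ctr=wray(f,c,st,z)
    return st,f,ctr,th
hub(sys.argv[1])
E
python3 hub.py w2
```

```text
circle (269.8403015136719, 179.7567901611328) 23.133939743041992 centre [0.525  0.3035 0.117 ] hull world ctr/r ((525.2139282226562, 303.3372497558594), 23.628190994262695) line mid [0.5236 0.3041 0.117 ] angle -27.91553793521161 n 127
z_map [0.32501426 0.32475635 0.3251066  0.3244031  0.32487732]
```

Emit:
carry_out:
  targets:
    - [11.9,-9.3,0,0,0,-0.42,0]
    - [0,0,35,0,0,0,0]
    - [0,0,35,0,0,0,0]
    - [0,0,35,0,0,0,0]
    - [0,0,0,0,0,0,0]

```text
clock: 5.12
position: [0.5229, 0.3018, 0.1857]
tool_rot: [-3.135, -0.003, 2.657]
force: [-0.4, -0.5, -0.6]
grip_width: 0.0856
```

Emit:
carry_out:
  targets:
    - [0,0,0,0,0,0,0]

```text
clock: 5.2
position: [0.5243, 0.3039, 0.1911]
tool_rot: [-3.14, -0.001, 2.659]
force: [0.1, -0.2, 1.9]
grip_width: 0.0855
```

```bash
python3 w.py w3|head -1;python3 hub.py w3
```

```text
{'clock': 5.2, 'position': [0.5243, 0.3039, 0.1911], 'tool_rot': [-3.1397, -0.0012, 2.6585], 'qpos': [-0.0714, 0.6634, -0.8419, 1.6602, 0.5493, 1.0732, 0.0081]}
circle (278.5, 222.10293579101562) 34.716957092285156 centre [0.5228 0.3045 0.117 ] hull world ctr/r ((523.588623046875, 304.0609130859375), 25.574251174926758) line mid [0.5219 0.3054 0.117 ] angle -27.604880282155868 n 241
z_map [0.2279477  0.22723365 0.22810759 0.22732908 0.22748353]
```

View pics/w3.png

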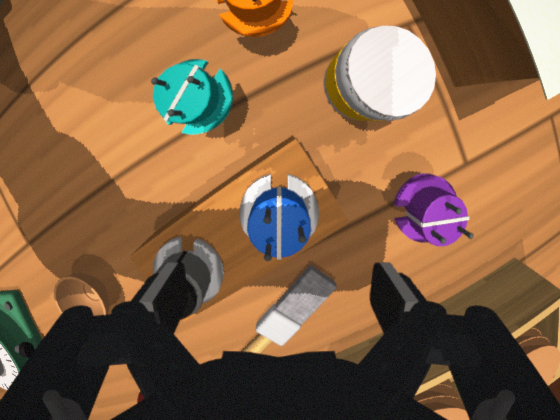

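Hub centre is about (0.524, 0.304) and its line 152.4°, which agrees with the tool (TCP (0.5243, 0.3039), yaw 152.3°). I'll descend and grip.

Emit:
carry_out:
  targets:
    - [0,0,30,0,0,0,0]
    - [0,0,30,0,0,0,0]
    - [0,0,25,0,0,0,0]
    - [0,0,19,0,0,0,0]
    - [0,0,0,0,0,0,0]

```text
clock: 5.67
position: [0.5246, 0.304, 0.0864]
tool_rot: [-3.14, -0.0, 2.659]
force: [0.6, -0.1, -0.7]
grip_width: 0.085
```

Emit:
carry_out:
  targets:
    - [0,0,0,0,0,0,0]
    - [0,0,0,0,0,0,0]
    - [0,0,0,0,0,0,60]
  force: 60

```text
clock: 5.92
position: [0.5256, 0.305, 0.0896]
tool_rot: [3.139, 0.002, 2.66]
force: [0.1, -0.3, 0.6]
grip_width: 0.0757
```

Emit:
carry_out:
  targets:
    - [0,0,0,0,0,0,255]
    - [0,0,0,0,0,0,255]
    - [0,0,0,0,0,0,255]
    - [0,0,0,0,0,0,255]
    - [0,0,0,0,0,0,255]

```text
clock: 6.33
position: [0.525, 0.3044, 0.0884]
tool_rot: [3.141, 0.001, 2.66]
force: [-3.0, -4.3, 13.4]
grip_width: 0.0442
```

Emit:
carry_out:
  targets:
    - [0,0,0,0,0,0,255]
    - [0,0,0,0,0,0,255]
    - [0,0,0,0,0,0,255]

```text
clock: 6.58
position: [0.525, 0.3044, 0.0884]
tool_rot: [3.141, 0.001, 2.66]
force: [-3.2, -4.8, 13.0]
grip_width: 0.0443
```

Emit:
carry_out:
  targets:
    - [0,0,-5,0,0,0,255]
    - [0,0,-10,0,0,0,255]
    - [0,0,-15,0,0,0,255]
    - [0,0,-15,0,0,0,255]
    - [0,0,-15,0,0,0,255]

```text
clock: 7.0
position: [0.5247, 0.3045, 0.1493]
tool_rot: [3.141, 0.0, 2.661]
force: [0.5, 0.5, -5.9]
grip_width: 0.0445
```

Emit:
carry_out:
  targets:
    - [0,0,-20,0,0,0,255]
    - [0,0,-25,0,0,0,255]
    - [0,0,-25,0,0,0,255]
    - [0,0,-20,0,0,0,255]
    - [0,0,-10,0,0,0,255]

```text
clock: 7.42
position: [0.525, 0.305, 0.2512]
tool_rot: [3.138, 0.002, 2.661]
force: [0.4, 0.2, -4.9]
grip_width: 0.0446
```

```bash
python3 w.py w4|head -1; python3 -c "
from workcell import bot
s=bot.observe();print(s['force'],s['grip_width'])"
```

```text
{'clock': 7.4167, 'position': [0.525, 0.305, 0.2512], 'tool_rot': [3.1385, 0.0018, 2.6608], 'qpos': [-0.0492, 0.6012, -0.8783, 1.5994, 0.4929, 1.1729, 0.0548]}
[ 2.10236768  0.2998287  -3.05067926] 0.044590471023438376
```

View pics/w4.png

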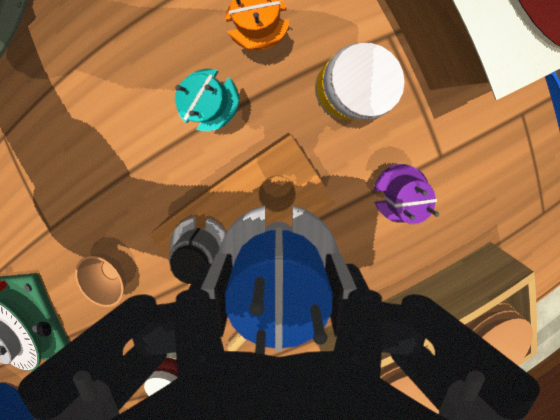

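The holder is held, with its line vertical at column 279, so it is aligned with tool x. Now I'll carry it over the turntable and turn it to the dog angle.

Emit:
carry_out:
  targets:
    - [-8,-16,0,0,0,0,255]
    - [-16,-31,0,0,0,0.5,255]
    - [0,0,0,0,0,0.5,255]
    - [0,0,0,0,0,1,255]
    - [0,0,0,0,0,1,255]

```text
clock: 7.88
position: [0.5241, 0.2505, 0.2468]
tool_rot: [-3.141, -0.0, 2.341]
force: [-0.4, 1.7, -5.9]
grip_width: 0.0445
```

Emit:
carry_out:
  targets:
    - [0,0,0,0,0,1,255]
    - [0,0,0,0,0,1,255]
    - [0,0,0,0,0,1,255]
    - [0,0,0,0,0,1,255]
    - [0,0,0,0,0,1,255]

```text
clock: 8.3
position: [0.5238, 0.2513, 0.2467]
tool_rot: [-3.141, 0.0, 1.818]
force: [0.0, 0.1, -5.2]
grip_width: 0.0445
```

Emit:
carry_out:
  targets:
    - [0,0,0,0,0,1,255]
    - [0,0,0,0,0,1,255]
    - [0,0,0,0,0,1,255]
    - [0,0,0,0,0,1,255]
    - [0,0,0,0,0,1,255]

```text
clock: 8.72
position: [0.5238, 0.2513, 0.2467]
tool_rot: [-3.141, 0.001, 1.294]
force: [-0.8, 0.9, -5.2]
grip_width: 0.0444
```

Emit:
carry_out:
  targets:
    - [0,0,0,0,0,0.27,255]
    - [0,0,0,0,0,0,255]
    - [0,0,0,0,0,0,255]

```text
clock: 8.97
position: [0.5239, 0.2515, 0.2469]
tool_rot: [-3.141, 0.001, 1.273]
force: [-0.1, 0.1, -5.9]
grip_width: 0.0444
```

```bash
python3 w.py w5|head -1; python3 - <<'E'
import sys;sys.argv=['','w4']
import hub
for n in('w4','w5'): hub.hub(n,hub.pickle.load(open(n+'.pkl','rb'))[0]['position'][2]+.0286)
E
```

```text
{'clock': 8.9667, 'position': [0.5239, 0.2515, 0.2469], 'tool_rot': [-3.1411, 0.0005, 1.2728], 'qpos': [-0.1495, 0.484, -0.5652, 1.6803, 0.2892, 1.0624, -1.1031]}Traceback (most recent call last):
  File "<stdin>", line 2, in <module>
  File "hub.py", line 18, in <module>
    hub(sys.argv[1])
    ~~~^^^^^^^^^^^^^
  File "hub.py", line 10, in hub
    vx,vy,x0,y0=cv2.fitLine(p,cv2.DIST_HUBER,0,.01,.01).ravel()
                ~~~~~~~~~~~^^^^^^^^^^^^^^^^^^^^^^^^^^^^
cv2.error: OpenCV(4.12.0) /io/opencv/modules/imgproc/src/linefit.cpp:50: error: (-215:Assertion failed) count > 0 in function 'fitLine2D_wods'
```

Emit:
carry_out:
  targets:
    - [-35.6,11.1,0,0,0,0,255]
    - [-35.6,11.1,0,0,0,0,255]
    - [-35.6,11.1,0,0,0,0,255]
    - [-35.6,11.1,0,0,0,0,255]
    - [-35.6,11.1,0,0,0,0,255]

```text
clock: 9.43
position: [0.5242, 0.0633, 0.2472]
tool_rot: [-3.141, 0.0, 1.273]
force: [1.5, -0.2, -4.6]
grip_width: 0.0442
```

Emit:
carry_out:
  targets:
    - [-35.6,11.1,0,0,0,0,255]
    - [-35.6,11.1,0,0,0,0,255]
    - [-35.6,11.1,0,0,0,0,255]
    - [-35.6,11.1,0,0,0,0,255]
    - [-35.6,11.1,0,0,0,0,255]

```text
clock: 9.85
position: [0.5246, -0.1233, 0.2473]
tool_rot: [-3.142, -0.0, 1.272]
force: [1.2, 0.9, -4.7]
grip_width: 0.0445
```

Emit:
carry_out:
  targets:
    - [-35.6,11.1,0,0,0,0,255]
    - [-35.6,11.1,0,0,0,0,255]
    - [-35.6,11.1,0,0,0,0,255]
    - [0,0,0,0,0,0,255]
    - [0,0,0,0,0,0,255]

```text
clock: 10.27
position: [0.5246, -0.2356, 0.2467]
tool_rot: [-3.141, 0.0, 1.268]
force: [0.3, 1.2, -5.7]
grip_width: 0.0446
```

Emit:
carry_out:
  targets:
    - [0,0,20,0,0,0,255]
    - [0,0,20,0,0,0,255]
    - [0,0,0,0,0,0,255]
    - [0,0,0,0,0,0,255]

```text
clock: 10.6
position: [0.5251, -0.2323, 0.207]
tool_rot: [-3.14, -0.001, 1.273]
force: [1.1, 0.0, -5.4]
grip_width: 0.0445
```

```bash
python3 w.py w6|head -1; python3 - <<'E'
import pickle
from h import *
for n in('w4','w5','w6'):
    st,f=pickle.load(open(n+'.pkl','rb'));z=st['position'][2]+.0286
    hsv=cv2.cvtColor(f["color"],cv2.COLOR_RGB2HSV)[250:335,262:296]
    p=(np.argwhere((hsv[...,1]<70)&(hsv[...,2]>100))[:,::-1]+[262,250]).astype(np.float32)
    vx,vy,x,y=cv2.fitLine(p,cv2.DIST_HUBER,0,.01,.01).ravel()
    a=wray(f,(x-20*vx,y-20*vy),st,z);b=wray(f,(x+20*vx,y+20*vy),st,z)
    print(n,len(p),x,y,np.degrees(np.arctan2(*(b-a)[1::-1]))%180,np.degrees(st['tool_rot'][2]))
E
```

```text
{'clock': 10.6, 'position': [0.5251, -0.2323, 0.207], 'tool_rot': [-3.1399, -0.0006, 1.2727], 'qpos': [0.6283, 0.4982, -0.4393, 1.7447, 0.2505, 0.9562, -0.2082]}
w4 616 278.36707 294.01254 151.86224669671424 152.451290806796
w5 668 278.1262 291.74646 72.76121726027799 72.92386290240358
w6 660 278.05206 291.53928 72.87412569210215 72.92012373328387
```

View pics/w6.png

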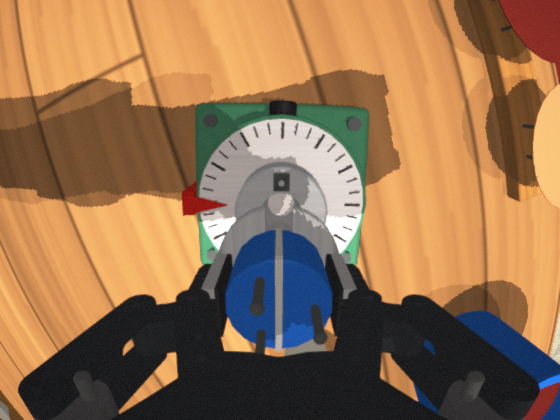

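```bash
python3 - <<'E'
import pickle
from h import *
st,f=pickle.load(open('w6.pkl','rb'))
g=cv2.cvtColor(f["color"],cv2.COLOR_RGB2GRAY)[165:200,265:300]
m=(g<80).astype(np.uint8);n,_,s,c=cv2.connectedComponentsWithStats(m)
for i in range(1,n):
    if s[i,4]>40:
        x,y,w,h=s[i,:4];u=265+x+(w-1)/2;print(s[i],c[i]+[265,165]); d=wray(f,(u,165+y+(h-1)/2),st,.116);print("dog",d)
        th=np.radians(72.8);print("axis from dog",d[:2]-.0265*np.array([np.cos(th),np.sin(th)]))
# nose disc left/right edges at the dog's row
hsv=cv2.cvtColor(f["color"],cv2.COLOR_RGB2HSV)
m=cv2.inRange(hsv,np.array((60,60,20)),np.array((90,255,200)));m[280:]=0;m[:80]=0;m[:,:180]=0;m[:,385:]=0
row=[(r,np.flatnonzero(m[r]).min(),np.flatnonzero(m[r]).max()) for r in(115,130,150,250)]
print(row)
for r,a,b in row:
    A,B=wray(f,(a,r),st,.03),wray(f,(b,r),st,.03);print(A[:2].round(4),B[:2].round(4),np.hypot(*(A-B)[:2]))
l=[wray(f,(a,r),st,.03) for r,a,b in row if r>=130];print("edge",np.degrees(np.arctan2(*(l[0]-l[1])[1::-1])))
cv2.imwrite("pics/w6c.png",cv2.resize(f["color"][150:240,210:350],(700,450),interpolation=2)[...,::-1])
E
```

```text
[  9   8  16  18 233] [281.07725322 181.3304721 ]
dog [ 0.5336916  -0.20771348  0.116     ]
axis from dog [ 0.52585534 -0.23302836]
[(115, np.int64(196), np.int64(368)), (130, np.int64(196), np.int64(367)), (150, np.int64(196), np.int64(366)), (250, np.int64(201), np.int64(357))]
[ 0.4687 -0.1337] [ 0.6316 -0.1832] 0.1702666798255657
[ 0.4639 -0.148 ] [ 0.6265 -0.1975] 0.1699996562920195
[ 0.4573 -0.167 ] [ 0.6203 -0.2167] 0.17037235613424598
[ 0.4244 -0.2694] [ 0.5862 -0.3189] 0.16920196267139717
edge 71.01348083628999
```

View pics/w6c.png

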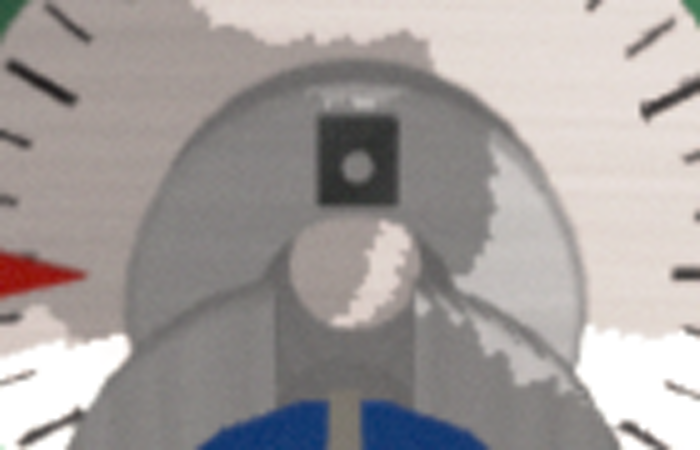

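The dog shows upright and centred on the slot column in the crop: dog at column 358/5, nose edges 127 and 585 giving a centre of 356/5, slot centre 344/5. So the angle is aligned and only about a 2 mm sideways correction is needed. Descending.

Emit:
carry_out:
  targets:
    - [-1.2,1.8,0,0,0,0,255]
    - [0,0,12,0,0,0,255]
    - [0,0,12,0,0,0,255]
    - [0,0,12,0,0,0,255]
    - [0,0,8,0,0,0,255]

```text
clock: 11.07
position: [0.526, -0.2347, 0.1613]
tool_rot: [-3.14, -0.0, 1.271]
force: [-0.8, -0.1, -5.4]
grip_width: 0.0441
```

Emit:
carry_out:
  targets:
    - [0,0,5,0,0,0,255]
    - [0,0,4,0,0,0,255]
    - [0,0,2,0,0,0,255]
    - [0,0,0,0,0,0,255]
    - [0,0,0,0,0,0,255]

```text
clock: 11.48
position: [0.5269, -0.235, 0.1525]
tool_rot: [3.141, -0.0, 1.271]
force: [0.1, 1.0, -4.1]
grip_width: 0.0443
```

```bash
python3 -c "
from workcell import bot
s=bot.observe();print(s['clock'],s['position'],s['tool_rot'],s['force'],s['moment'])"
```

```text
11.4833 [ 0.52687333 -0.23495715  0.15253507] [ 3.14120947e+00 -8.53210211e-06  1.27091793e+00] [ 0.10836978  1.03071269 -4.10423176] [ 0.07328729 -0.02989106 -0.01071685]
```

Emit:
carry_out:
  targets:
    - [0.8,0,0.7,0,0,0,255]
    - [0,0,0.7,0,0,0,255]
    - [0,0,0.7,0,0,0,255]
    - [0,0,0.7,0,0,0,255]
    - [0,0,0.7,0,0,0,255]

```text
clock: 11.9
position: [0.527, -0.2342, 0.1488]
tool_rot: [3.141, 0.0, 1.271]
force: [0.7, -0.1, -5.7]
grip_width: 0.0445
```

Emit:
carry_out:
  targets:
    - [0,0,0.7,0,0,0,255]
    - [0,0,0.7,0,0,0,255]
    - [0,0,0.7,0,0,0,255]
    - [0,0,0.7,0,0,0,255]
    - [0,0,0.7,0,0,0,255]

```text
clock: 12.32
position: [0.5269, -0.2342, 0.1452]
tool_rot: [-3.142, -0.0, 1.271]
force: [-0.3, -0.7, -5.2]
grip_width: 0.0445
```

Emit:
carry_out:
  targets:
    - [0,0,0.7,0,0,0,255]
    - [0,0,0.7,0,0,0,255]
    - [0,0,0.7,0,0,0,255]
    - [0,0,0.7,0,0,0,255]
    - [0,0,0.7,0,0,0,255]

```text
clock: 12.73
position: [0.5269, -0.2341, 0.1417]
tool_rot: [-3.142, -0.0, 1.271]
force: [-0.1, 1.1, -4.6]
grip_width: 0.0442
```

Emit:
carry_out:
  targets:
    - [0,0,0.7,0,0,0,255]
    - [0,0,0.7,0,0,0,255]
    - [0,0,0.7,0,0,0,255]
    - [0,0,0.7,0,0,0,255]
    - [0,0,0.7,0,0,0,255]

```text
clock: 13.15
position: [0.527, -0.2339, 0.1383]
tool_rot: [-3.142, -0.0, 1.271]
force: [-1.2, 2.7, -3.6]
grip_width: 0.044
```

Emit:
carry_out:
  targets:
    - [0.4,0,0.5,0,0,0,255]
    - [0.3,0,0.5,0,0,0,255]
    - [0,0,0.5,0,0,0,255]
    - [0,0,0.5,0,0,0,255]
    - [0,0,0.5,0,0,0,255]

```text
clock: 13.57
position: [0.5272, -0.2334, 0.1358]
tool_rot: [3.142, -0.0, 1.271]
force: [0.5, 2.5, -3.2]
grip_width: 0.0444
```

Emit:
carry_out:
  targets:
    - [0,0,0.5,0,0,0,255]
    - [0,0,0.5,0,0,0,255]
    - [0,0,0.5,0,0,0,255]

```text
clock: 13.82
position: [0.5272, -0.2333, 0.1343]
tool_rot: [3.142, -0.0, 1.271]
force: [-0.8, 3.3, -3.0]
grip_width: 0.0446
```

Emit:
carry_out:
  targets:
    - [0.4,0,0.4,0,0,0,255]
    - [0.4,0,0.4,0,0,0,255]
    - [0,0,0.4,0,0,0,255]
    - [0,0,0.4,0,0,0,255]
    - [0,0,0,0,0,0,255]

```text
clock: 14.23
position: [0.5274, -0.2328, 0.1326]
tool_rot: [-3.142, 0.0, 1.271]
force: [-0.7, 1.0, -4.5]
grip_width: 0.0447
```

Emit:
carry_out:
  targets:
    - [0.2,0,0.5,0,0,0,255]
    - [0,0,0.5,0,0,0,255]
    - [0,0,0.5,0,0,0,255]
    - [0,0,0.5,0,0,0,255]
    - [0,0,0,0,0,0,255]

```text
clock: 14.65
position: [0.5273, -0.2325, 0.1306]
tool_rot: [-3.141, -0.0, 1.271]
force: [-0.5, 1.7, -5.2]
grip_width: 0.0447
```

Emit:
carry_out:
  targets:
    - [0,0,0.4,0,0,0,255]
    - [0,0,0.4,0,0,0,255]
    - [0,0,0.4,0,0,0,255]
    - [0,0,0,0,0,0,255]

```text
clock: 14.98
position: [0.5274, -0.2324, 0.1296]
tool_rot: [-3.141, -0.0, 1.271]
force: [-3.4, 3.4, 2.4]
grip_width: 0.0443
```

Emit:
carry_out:
  targets:
    - [0.4,-0.5,0,0,0,0,255]
    - [0,0,0.4,0,0,0,255]
    - [0,0,0.4,0,0,0,255]
    - [0,0,0.4,0,0,0,255]
    - [0,0,0,0,0,0,255]

```text
clock: 15.4
position: [0.5274, -0.2321, 0.1286]
tool_rot: [3.141, 0.0, 1.271]
force: [-1.6, 1.3, 3.2]
grip_width: 0.0443
```

Emit:
carry_out:
  targets:
    - [0,0,0.4,0,0,0,255]
    - [0,0,0.4,0,0,0,255]
    - [0,0,0,0,0,0,255]

```text
clock: 15.65
position: [0.5274, -0.232, 0.1276]
tool_rot: [3.141, -0.0, 1.271]
force: [-0.2, 1.3, 1.3]
grip_width: 0.0441
```

Emit:
carry_out:
  targets:
    - [0,0,0.4,0,0,0,255]
    - [0,0,0.4,0,0,0,255]
    - [0,0,0.4,0,0,0,255]
    - [0,0,0,0,0,0,255]

```text
clock: 15.98
position: [0.5271, -0.2319, 0.1261]
tool_rot: [3.142, -0.0, 1.271]
force: [0.4, 2.4, -0.1]
grip_width: 0.0441
```

Emit:
carry_out:
  targets:
    - [0,0,0.4,0,0,0,255]
    - [0,0,0.4,0,0,0,255]
    - [0,0,0.4,0,0,0,255]
    - [0,0,0,0,0,0,255]

```text
clock: 16.32
position: [0.5271, -0.2318, 0.1249]
tool_rot: [-3.141, -0.0, 1.271]
force: [1.1, 3.1, -2.1]
grip_width: 0.0444
```

Emit:
carry_out:
  targets:
    - [0.4,0.1,0.3,0,0,0,255]
    - [0,0,0.3,0,0,0,255]
    - [0,0,0.3,0,0,0,255]
    - [0,0,0,0,0,0,255]

```text
clock: 16.65
position: [0.5272, -0.2316, 0.124]
tool_rot: [-3.141, -0.0, 1.271]
force: [1.0, 2.7, -3.3]
grip_width: 0.0443
```

Emit:
carry_out:
  targets:
    - [0,0,0.3,0,0,0,255]
    - [0,0,0.3,0,0,0,255]
    - [0,0,0,0,0,0,255]

```text
clock: 16.9
position: [0.5272, -0.2315, 0.1235]
tool_rot: [-3.141, -0.0, 1.271]
force: [0.1, 4.3, -2.0]
grip_width: 0.0444
```

Emit:
carry_out:
  targets:
    - [0.3,0,0.3,0,0,0,255]
    - [0,0,0.3,0,0,0,255]
    - [0,0,0,0,0,0,255]
    - [0,0,0,0,0,0,255]

```text
clock: 17.23
position: [0.5273, -0.2314, 0.1233]
tool_rot: [3.141, 0.0, 1.271]
force: [-2.3, 4.2, 6.5]
grip_width: 0.044
```

Emit:
carry_out:
  targets:
    - [0.3,0,0.3,0,0,0,255]
    - [0,0,0,0,0,0,255]
    - [0,0,0,0,0,0,255]

```text
clock: 17.48
position: [0.5274, -0.2314, 0.1232]
tool_rot: [3.141, 0.001, 1.271]
force: [-3.4, 3.7, 10.3]
grip_width: 0.0443
```

The force rose at z = 0.1233, the predicted home height of 0.1234, after the catch's resist-and-release pattern. So it is home. Now I'll turn it about 90° clockwise to the pointer.

Emit:
carry_out:
  targets:
    - [0,0,-0.2,0,0,0.3,255]
    - [0,0,0,0,0,0.5,255]
    - [0,0,0,0,0,0.5,255]
    - [0,0,0,0,0,0.5,255]
    - [0,0,0,0,0,0.2,255]

```text
clock: 17.9
position: [0.5279, -0.2315, 0.1233]
tool_rot: [3.14, 0.0, 1.059]
force: [2.0, 0.2, 3.3]
grip_width: 0.0447
```

```bash
python3 -c "
from workcell import bot
s=bot.observe();print(s['clock'],s['position'],s['tool_rot'],s['force'],s['moment'],s['qpos'])"
```

```text
17.9 [ 0.52792172 -0.2315135   0.12330691] [3.14021180e+00 2.28242970e-04 1.05880276e+00] [2.04354574 0.19881391 3.29474805] [ 0.10009612 -0.3152457   0.24907832] [ 0.55474553  0.59869051 -0.34514161  1.81163057  0.27615312  0.77723372
 -0.44503716]
```

Emit:
carry_out:
  targets:
    - [0,0,0,0,0,0.5,255]
    - [0,0,0,0,0,0.7,255]
    - [0,0,0,0,0,0.7,255]
    - [0,0,0,0,0,0.7,255]
    - [0,0,0,0,0,0.4,255]

```text
clock: 18.32
position: [0.5285, -0.2321, 0.1234]
tool_rot: [3.139, -0.001, 0.744]
force: [6.7, -3.6, -0.7]
grip_width: 0.0444
```

Emit:
carry_out:
  targets:
    - [0,0,0,0,0,0.5,255]
    - [0,0,0,0,0,0.7,255]
    - [0,0,0,0,0,0.7,255]
    - [0,0,0,0,0,0.7,255]
    - [0,0,0,0,0,0.4,255]

```text
clock: 18.73
position: [0.5289, -0.2327, 0.1234]
tool_rot: [3.138, -0.002, 0.43]
force: [8.1, -6.9, -3.2]
grip_width: 0.0446
```

Emit:
carry_out:
  targets:
    - [0.3,0.6,0,0,0,0.5,255]
    - [0.3,0.6,0,0,0,0.7,255]
    - [0.2,0.3,0,0,0,0.7,255]
    - [0,0.2,0,0,0,0.7,255]
    - [0,0,0,0,0,0.4,255]

```text
clock: 19.15
position: [0.5294, -0.2338, 0.1233]
tool_rot: [3.139, -0.001, 0.115]
force: [3.8, -6.6, 1.2]
grip_width: 0.0445
```

Emit:
carry_out:
  targets:
    - [0,0.4,0,0,0,0.6,255]
    - [0,0.4,0,0,0,0.7,255]
    - [0,0.2,0,0,0,0.7,255]
    - [0,0,0,0,0,0.6,255]
    - [0,0,0,0,0,0.5,255]

```text
clock: 19.57
position: [0.5294, -0.2349, 0.1234]
tool_rot: [3.14, -0.002, -0.209]
force: [3.4, -5.7, 1.3]
grip_width: 0.0445
```

Emit:
carry_out:
  targets:
    - [0,0,0,0,0,0.5,255]
    - [0,0,0,0,0,0.4,255]
    - [0,0,0,0,0,0,255]
    - [0,0,0,0,0,0,255]

```text
clock: 19.9
position: [0.5293, -0.2351, 0.1234]
tool_rot: [3.14, -0.002, -0.3]
force: [2.8, -6.4, 2.3]
grip_width: 0.0447
```

```bash
python3 w.py w7|head -1; python3 -c "
from workcell import bot
s=bot.observe();print(s['force'],s['moment'])"
```

```text
{'clock': 19.9, 'position': [0.5293, -0.2351, 0.1234], 'tool_rot': [3.1398, -0.0022, -0.3001], 'qpos': [0.3035, 0.5842, 0.0156, 1.8194, -0.0101, 0.7359, -1.5469]}
[ 2.41444799 -5.68322165  1.74605283] [-1.53477981 -0.48015027 -0.00985745]
```

View pics/w7.png

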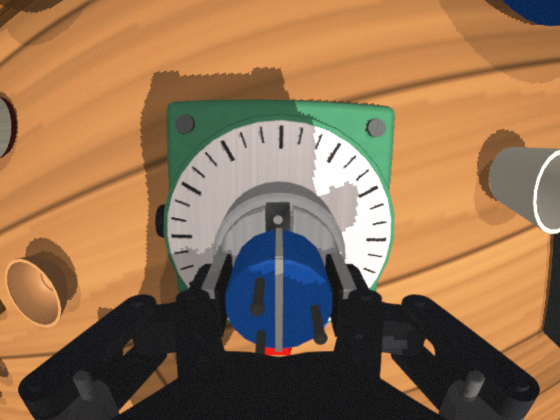

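The dog sits in the slot and the white line points at the red pointer, which is just visible at (278,351). I'll measure the alignment before letting go.

```bash
python3 - <<'E'
import pickle
from h import *
st,f=pickle.load(open('w7.pkl','rb'))
hsv=cv2.cvtColor(f["color"],cv2.COLOR_RGB2HSV)
m=cv2.inRange(hsv,np.array((60,60,20)),np.array((90,255,200)));m[:,:150]=0;m[:,410:]=0
def ang(P,z):
    W=np.array([wray(f,p,st,z)[:2] for p in P]).astype(np.float32)*1000
    vx,vy,_,_=cv2.fitLine(W,cv2.DIST_HUBER,0,.01,.01).ravel();return np.degrees(np.arctan2(vy,vx))%180
print("top edge",ang([(c,np.flatnonzero(m[80:200,c]).min()+80) for c in range(180,380,5)],.03))
print("right edge",ang([(np.flatnonzero(m[r]).max(),r) for r in range(118,230,5)],.03))
print("left edge",ang([(np.flatnonzero(m[r]).min(),r) for r in range(115,200,5)],.03))
h=hsv[250:335,262:296];p=(np.argwhere((h[...,1]<70)&(h[...,2]>100))[:,::-1]+[262,250])
print("line",ang(p,st['position'][2]+.0286),np.degrees(st['tool_rot'][2])%180)
E
```

```text
top edge 71.58076
right edge 166.33284
left edge 161.63075
line 162.74498 162.80489656219072
```

The line is at 162.7° and turntable x at about 161.6–162.6°, so they agree within about 1° against the 6° allowed. The right-edge fit gave 166°, but it's the odd one out. I'll release and lift.

Emit:
carry_out:
  targets:
    - [0,0,0,0,0,0,200]
    - [0,0,0,0,0,0,120]
    - [0,0,0,0,0,0,60]
    - [0,0,0,0,0,0,0]
    - [0,0,0,0,0,0,0]

```text
clock: 20.37
position: [0.5287, -0.2334, 0.1228]
tool_rot: [3.142, 0.0, -0.3]
force: [-0.3, -0.5, -0.4]
grip_width: 0.0794
```

Emit:
carry_out:
  targets:
    - [0,0,0,0,0,0,0]
    - [0,0,0,0,0,0,0]
    - [0,0,0,0,0,0,0]
    - [0,0,0,0,0,0,0]

```text
clock: 20.7
position: [0.5289, -0.2333, 0.1229]
tool_rot: [-3.142, 0.0, -0.3]
force: [-0.5, 0.3, 0.3]
grip_width: 0.0853
```

```bash
python3 -c "
from workcell import bot
s=bot.observe();print(s['position'],s['grip_width'],s['force'],s['moment'])"
```

```text
[ 0.52886223 -0.23328525  0.12285993] 0.08529259577847077 [-0.48620741  0.29381654  0.33889909] [-0.04709202 -0.02717725 -0.06487086]
```

Free. Lifting straight up and then looking again.

Emit:
carry_out:
  targets:
    - [0,0,-10,0,0,0,0]
    - [0,0,-20,0,0,0,0]
    - [0,0,-30,0,0,0,0]
    - [0,0,-30,0,0,0,0]
    - [0,0,-30,0,0,0,0]

```text
clock: 21.12
position: [0.5286, -0.2333, 0.245]
tool_rot: [-3.142, -0.0, -0.3]
force: [1.2, -0.5, -0.6]
grip_width: 0.085
```

Emit:
carry_out:
  targets:
    - [0,0,-30,0,0,0,0]
    - [0,0,-20,0,0,0,0]
    - [0,0,0,0,0,0,0]
    - [0,0,0,0,0,0,0]

```text
clock: 21.45
position: [0.5292, -0.2335, 0.2945]
tool_rot: [3.142, -0.002, -0.3]
force: [-0.0, -0.7, -0.8]
grip_width: 0.0857
```

```bash
python3 w.py w8|head -1; python3 hub.py w8; python3 - <<'E'
import pickle
from h import *
from scipy.spatial.transform import Rotation as R
from workcell import bot
st,f=pickle.load(open('w8.pkl','rb'))
m,_=blobs(f,(105,120,60),(122,255,255),60);m[:,:200]=0;m[:,400:]=0
(c,r)=cv2.minEnclosingCircle(cv2.convexHull(cv2.findNonZero(m)))
K=f["K"]
M=cv2.erode(m,np.ones((3,3)));ys,xs=np.nonzero(M);T=np.eye(4);T[:3,:3]=R.from_euler("xyz",st["tool_rot"]).as_matrix();T[:3,3]=st["position"];T=T@f["T_tool_cam"]
Z=[]
for u,v in zip(xs,ys):
    if abs(v-c[1])>8: continue
    dx,dy=(u-K[0,2])/K[0,0],(v-K[1,2])/K[1,1];t=np.hypot(dx,dy);k=np.tan(t)/t
    Z.append((T[:3,:3]@(np.array([dx*k,dy*k,1])*f["z_map"][v,u])+T[:3,3])[2])
print("hub top z",np.median(Z),"expected .152")
t=bot.grab_frame("top");o=pickle.load(open("d0.pkl","rb"))["top"]
d=cv2.absdiff(t["color"],o["color"]).max(2)
im=np.hstack([cv2.resize(f["color"][100:300,180:380],(400,400)),cv2.resize(t["color"][110:290,80:280],(400,360))[:360] if 0 else cv2.resize(t["color"][110:290,80:260],(400,400))])
cv2.imwrite("pics/fin.png",im[...,::-1])
E
```

```text
{'clock': 21.45, 'position': [0.5292, -0.2335, 0.2945], 'tool_rot': [3.1416, -0.0024, -0.2998], 'qpos': [0.2914, 0.3845, 0.0296, 1.6534, -0.0125, 1.1014, -1.5461]}
circle (280.45416259765625, 198.4161834716797) 26.973468780517578 centre [ 0.5203 -0.233   0.117 ] hull world ctr/r ((519.8004760742188, -232.51695251464844), 28.138206481933594) line mid [ 0.5171 -0.2315  0.117 ] angle -17.173017227296544 n 105
z_map [0.29331294 0.29348657 0.29223934 0.29270118 0.291857  ]
hub top z 0.15146707520964856 expected .152
```

View pics/fin.png

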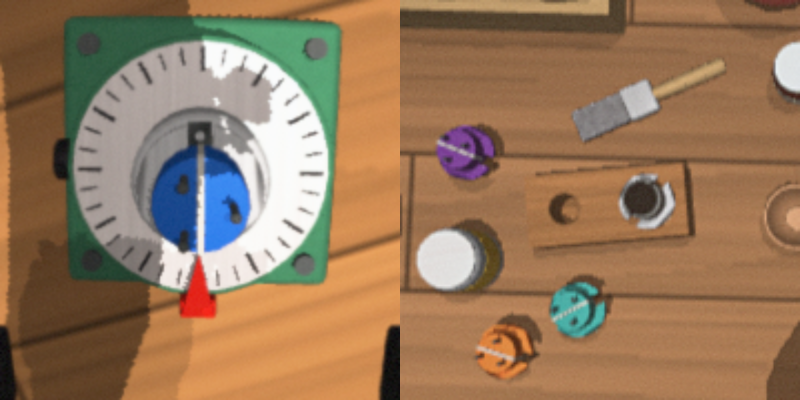

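The final picture shows the white line ending at the red pointer tip (198,255 in the crop), a dog in the slot, and the spare still in the rack. The hub top is at 0.1515 m against 0.152 m expected, so the holder is home. Handing in.

```bash
python3 -c "
from workcell import bot
print(bot.job_done())"
```

```text
the job is handed in; nothing more can be done
None
```

The blue holder is home on the turntable spindle with its white line at the red pointer. I handed the job in at about 21.5 s of the 72 s allowed; no verdict was reported.

- **Fitting:** I lined the slot up with the dogs by camera, so it dropped over them without any turning to search. Coming down at about 8 mm/s or slower, the catch resisted and then gave way. The contact then firmed up at the predicted home height. The upward force I read on the tool there was about 10 N.
- **Turning:** I turned the spindle about 90° clockwise. The sideways force rose to about 11 N on the way, because the grip was slightly off-centre, and I eased it by shifting the tool.
- **Checks after release:**
  - The hub top measured 0.1515 m, against 0.152 m expected.
  - The line was at -17.2°, with the turntable's x axis at about -17.4° to -18.4°, so within about 1° of the 6° allowed.
  - The gripper was open and about 170 mm clear, with no force on it.
- **Other things:** In the last top view the spare holder, brush and other things near the rack looked unmoved. I compared them by eye, not by measurement. The cup was outside that crop.
- **Disagreements:** One fit of the turntable's right edge gave 166° (-14°), and I set it aside as an outlier. Position estimates for the spindle axis differed by 2–3 mm between views.

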